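# Seat the antler monkey on the carver's turntable

### The arm

A 7-joint arm with a two-finger parallel gripper is mounted at the origin on the work surface. World frame = base frame: x ahead of the robot, y to its left, z up, the work surface at z = 0. Lengths are in m, angles in rad, forces in N, time in s.
With the tool pointing down it reaches from about 0.4 to 0.875 m from the base axis. Payload 6.5 kg.
Tool frame: the origin (TCP) lies between the finger pads; the fingertips stand 11 mm ahead of it and the grasp point (between the pads) lies 8 mm behind it; z points along the fingers, y is the line along which they close (so a half turn about z gives the same grasp; the last joint's range is limited). The gripper opens to 88 mm and grips with 3 to 60 N. Pads are 18 mm wide; open, the fingers measure 123 mm over their backs; the gripper's body (75 mm by 187 mm) begins 45 mm behind the grasp point.
Start: joints at [1.105, 0.536, -0.004, 1.538, 0.003, 1.067, -0.071], TCP at [0.253, -0.599, 0.25] pointing down, gripper open.
Joint ranges: [-2.7, 2.7], [-0.37, 2.16], [-1.27, 1.26], [0.24, 2.4], [-1.31, 4.45], [0.19, 1.91], [-2.76, 2.76]. Speed limits (rad/s): [2.39, 2.39, 3.14, 3.14, 3.14, 3.14, 3.14].

### API

Orientations are given as [roll, pitch, yaw] about the fixed x, y, z axes, in that order (R = Rz(yaw) Ry(pitch) Rx(roll)).
In Python, from cell import env, snapshot, models gives the robot as it stands.
- The arm moves only by the tool apply_moves, never from a script. Its argument "series" is a list that holds one entry, the list of rows, each a list of 6 numbers: the shift along the tool's x, y, z in m, then the turn, a rotation vector about the tool's x, y, z in degrees. A call has 1 to 20 rows; each row shifts and turns the commanded pose from where the row before left it, along the tool's axes as they then stand; what a row does not reach is not made up. A row lasts 1/12 s, in which the tool goes at most 41.7 mm and 7.16 degrees, less where a joint would pass 70% of its speed; a pose out of reach is approached as far as the arm can. A call with a gripper value outside its range is refused whole. "jaw" is the opening, from 0 (shut) to 1 (fully open), set as the call begins (left out, the last holds). The fingers move at their own pace and stop on an object; "force" is the grip in N (left out, the last holds). Time passes only in rows, so rows that do not move let the fingers close. It gives the time, the measured TCP pose, the force, the opening and the grip force at its end, in the units of the state.
- env.get_state(): the state, without advancing time (a new reading comes with each control period).
- snapshot(name): name is "side" or "top" or "wrist"; returns a dict with "img" (420x560x3 uint8, red, green, blue), "fovy" (degrees; the focal length in pixels is half the picture's height over the tangent of half this angle, whatever the lens; pixels are square), "cx", "cy" (the principal point, pixels), "k1" (the pictures are not rectified: a ray, as slopes to the right and down, at radius r is drawn at 1 + k1 r^2 times it, then the intrinsics apply), "camera_from_world" (4x4, takes a point from world to camera coordinates); the wrist camera has in their place "tool_from_camera" (4x4, takes a point from camera to tool coordinates, whose origin is the TCP and whose axes are the flange's). Camera axes: x right, y down, z forward; pixel columns grow to the right and rows downward; lengths in m; the calibration is good to about 2 mm. A picture is of the moment at which its call begins: read the wrist's pose just before it. There is no depth.
- env.hand_in(): hands the job in; it is judged then, once.
Trained networks look in a picture, given as the dict that the camera call returned (one of the last four; its "shot" number tells which), for a name from the list of things; names that differ only in an ending like _2 or _b are one class to them, and where a whole thing is asked for, a point or a joint stands for the part that bears it (a point fixed in the world has none). Each returns a list of dicts, best first, with "confidence" (0 to 1); they miss things now and then, are a little off and sometimes report something else, mostly with a low value. They report only what shows in the picture. A call takes as long as a camera call. They do not tell look-alikes from the thing itself.
- models.look_for(query, picture): "extent" ([left, top, right, bottom] as shares, 0 to 1, of the picture: columns of its width, rows of its height, round what is visible of it).
The state is a dict: "time_s": time; "joints": joint angles; "qvel": joint speeds; "joint_efforts": joint torques, N m; "eef_pos": TCP position; "eef_rot": TCP orientation; "force": force on the tool from outside, world axes, zero at the start; "torque": the same for the moment, N m; "opening": finger opening in m; "grasp_force": force on a finger pad.
Only numpy, scipy, OpenCV 4.12 (cv2) and the standard library are available. Lean on these libraries where they do the work, as an engineer would, in place of code of your own. Each camera call takes 0.05 s, during which the arm holds its last target. There are 200 camera calls.

### The job

Three antler carvings stand slightly raised on steel pins on the turntable. With the fingertips, press gently down on top of the monkey's head until its foot sits fully down on the turntable's plate, then draw the hand away. Do not grip it or pull it up; leave the rabbit and the tortoise untouched and everything else on the bench where it is.

Things in the scene. Friction and masses are not known exactly. Their poses are not given: they have to be found in the camera images.
- turntable: steel turntable with a cork rim, 230 mm across, brake on so that it does not turn and cannot move. Origin: centre of its underside, on the bench, z up. Its flat top plate is 36 mm above the origin. Three pin sockets lie 62 mm from the centre, 120 degrees apart; one carving stands at each, which one where varies.
- monkey: the crouching stag-antler monkey, 47 mm tall from foot to top of head, about 40 mm across, with a ball head 24 mm across, round ears at the sides, a muzzle, arms round its knees and a curled tail. Foot: disc 30 mm across. Origin: the centre of the underside of the foot, z up, face toward its own -x; the foot stands 9 to 15 mm above the turntable's plate at the start.
- monkey_crown (a point): top of the monkey's head, 47 mm above its foot's underside, on the pin's axis; the place to press. The 8 mm steel pin under the carving slides straight down into the turntable with a steady friction of about 4 N and stays at whatever height it is left; it stops hard when the foot meets the plate. The carving does not tilt or turn.
- rabbit: the crouching stag-antler rabbit with two long ears laid back, 48 mm tall, about 45 mm long, on the same kind of sliding pin; to be left alone. Foot: disc 30 mm across. Origin: the centre of the underside of the foot, z up, face toward its own -x; the foot stands 9 to 15 mm above the turntable's plate at the start.
- tortoise: the stag-antler tortoise with a domed shell, 26 mm tall, about 57 mm long, on the same kind of sliding pin; to be left alone. Foot: disc 30 mm across. Origin: the centre of the underside of the foot, z up, face toward its own -x; the foot stands 9 to 15 mm above the turntable's plate at the start.
- inro: red lacquer inro box standing loose on the bench, 28 x 56 x 80 mm (x, y, z), origin at the centre of its underside; to be left alone
- mallet: pear-wood mallet lying loose on the bench: head 54 x 80 x 48 mm, origin at the centre of the head's underside, round handle 18 mm thick running 177 mm out along its -x; to be left alone
- stick_a: rounded ebony finishing stick lying loose beyond or beside the turntable, 160 x 14 x 11 mm along its x, origin at the centre of its underside; to be left alone
- stick_b: the second ebony finishing stick, the same; to be left alone
Things that resemble listed ones, but are neither listed nor needed, are in the scene too. There is more than one size of the turntable; the one meant has the size given above.

How it is judged:
By the outcome, as a careful person would: the job done as asked, in the order asked, and still so for the second after the job is handed in, with the robot touching nothing.
It also fails if it takes over 32 s, if anything falls off the work surface, if the arm or the gripper's body presses on something with over 40 N, if the wrist force passes 120 N, or if a joint passes its speed limit or range.

## Working session

There is one attempt and no reset: what is moved stays moved. The work goes in short steps, Python scripts to look and compute and a tool call to move; the robot and the scene stay as the last step left them, time stands still between calls to the robot, and variables do not carry over. Pictures are saved under pics/ and viewed, at most 10 in all, crops included, and the job is handed in when it is done.

Besides the shell and the picture viewer there is one more tool, called after ">>>" as name([rows], argument=value, ...), one row to a line, values as JSON. apply_moves: Moves the arm, as the interface text tells. Its arguments: {"type":"object","properties":{"series":{"type":"array","items":{"type":"array","items":{"type":"array","items":{"type":"number"}}}},"jaw":{"type":"number"},"force":{"type":"number"}},"required":["series"]}

```bash
mkdir -p pics
cat > h.py <<'E'
from cell import env, snapshot, models
import numpy as np, cv2
from scipy.spatial.transform import Rotation as R
def cfw(s,st=None):
    if 'camera_from_world' in s: return np.array(s['camera_from_world'])
    T=np.eye(4);T[:3,:3]=R.from_euler('xyz',st['eef_rot']).as_matrix();T[:3,3]=st['eef_pos']
    return np.linalg.inv(T@np.array(s['tool_from_camera']))
def f(s): return 210/np.tan(np.radians(s['fovy'])/2)
def proj(s,C,p):
    c=C@np.append(p,1); x=c[:2]/c[2]; x=x*(1+s['k1']*(x@x)); return x*f(s)+[s['cx'],s['cy']]
def ray(s,C,uv):
    d=(np.array(uv)-[s['cx'],s['cy']])/f(s); x=d.copy()
    for _ in range(30): x=d/(1+s['k1']*(x@x))
    W=np.linalg.inv(C); return W[:3,3],W[:3,:3]@np.append(x,1)
def atz(s,C,uv,z):
    o,d=ray(s,C,uv); return o+d*(z-o[2])/d[2]
def save(s,n,crop=None,k=1):
    i=s['img'][:,:,::-1]
    if crop: i=i[crop[1]:crop[3],crop[0]:crop[2]]
    cv2.imwrite('pics/'+n+'.png',cv2.resize(i,None,fx=k,fy=k,interpolation=cv2.INTER_CUBIC))
E
python3 - <<'E'
from h import *
print(env.get_state())
ims=[]
for n in ['side','top']:
    s=snapshot(n);save(s,n)
    print(n,s['fovy'],s['k1'],np.linalg.inv(cfw(s))[:3,3].round(3))
    for q in ['turntable','monkey','rabbit','tortoise','inro','mallet','stick_a']:
        print(q,[(round(d['confidence'],2),(np.array(d['extent'])*[560,420,560,420]).round().astype(int).tolist()) for d in models.look_for(q,s)])
E
```

```text
{'time_s': 0.0, 'joints': array([ 1.10482874,  0.53714483, -0.00444262,  1.53887541,  0.00263151,
        1.06731679, -0.07119122]), 'qvel': array([ 1.68370951e-03, -1.81849697e-03, -7.71645193e-04,  6.95363014e-05,
        1.28426585e-03, -1.14893308e-03, -8.60301061e-04]), 'joint_efforts': array([-4.64870391e-04, -5.70993519e+01,  9.90712233e-01, -2.51603526e+01,
       -5.61973325e-02,  1.78486202e-02,  1.87913524e-04]), 'eef_pos': array([ 0.25272615, -0.59819971,  0.24885198]), 'eef_rot': array([-3.13986055e+00,  1.53132177e-04,  3.99867107e-01]), 'force': array([ 0.72861312, -0.11216387, -0.39264601]), 'torque': array([ 0.02732495, -0.0189497 ,  0.00333726]), 'grasp_force': 0.0, 'opening': 0.0882750142367659}
side 57.21592170891554 -0.10136525256982037 [ 0.348 -0.639  0.491]
turntable [(0.97, [253, 239, 385, 324]), (0.75, [236, 156, 355, 218]), (0.71, [277, 242, 293, 268]), (0.6, [117, 297, 221, 382])]
monkey [(0.64, [278, 239, 295, 269]), (0.59, [347, 228, 412, 260])]
rabbit [(0.49, [277, 241, 300, 270])]
tortoise [(0.72, [314, 276, 344, 302])]
inro [(0.8, [222, 212, 256, 251])]
mallet [(0.69, [382, 316, 452, 419])]
stick_a [(0.8, [348, 243, 409, 277]), (0.73, [346, 229, 410, 258])]
top 53.89210825535745 -0.11483692104850025 [0.405 0.045 0.958]
turntable [(0.94, [323, 162, 420, 260]), (0.86, [363, 294, 431, 369]), (0.81, [144, 111, 278, 242]), (0.61, [297, 117, 356, 158])]
monkey [(0.74, [347, 220, 364, 237])]
rabbit [(0.73, [348, 221, 366, 236]), (0.48, [351, 174, 368, 191])]
tortoise [(0.77, [386, 197, 410, 221])]
inro [(0.57, [277, 245, 305, 271])]
mallet [(0.81, [422, 146, 497, 227]), (0.62, [280, 245, 308, 269])]
stick_a [(0.56, [296, 121, 354, 159])]
```

View pics/side.png

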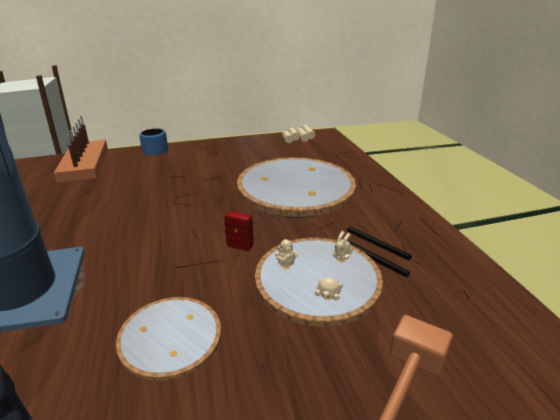

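View pics/top.png

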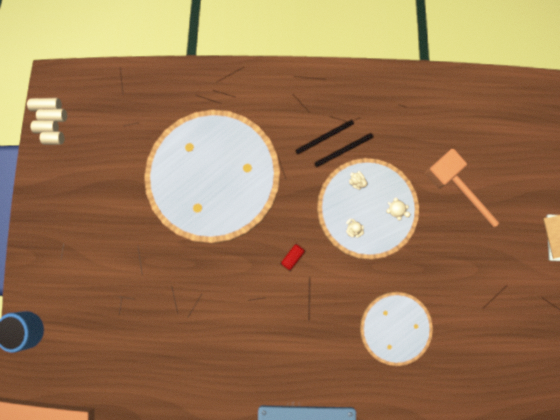

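The only turntable bearing carvings is the middle one; candidates for the monkey are side (286,254), (343,247) and (329,287). The first shows a ball head with round ears, the second long ears (rabbit), the third a dome (tortoise). In the top view the monkey is at (355,228), the rabbit at (358,180) and the tortoise at (398,209). I'll check it in a close crop.

Run:
```python
from h import *
s=snapshot('side');t=snapshot('top')
save(s,'crop',(250,225,370,315),6)
Cs,Ct=cfw(s),cfw(t)
i=t['img']
a=[atz(t,Ct,p,.036) for p in ((319,209),(419,209),(368,159),(368,258))]
c=np.mean(a,0); print('centre',c,'diam',np.linalg.norm(a[0]-a[1]),np.linalg.norm(a[2]-a[3]))
for n,u,v in (('monkey',(355,228),(286,246)),('rabbit',(358,180),(343,240)),('tort',(398,209),(329,281))):
    p=atz(t,Ct,u,.085);q=atz(s,Cs,v,.09);d=(p-c)[:2];e=(q-c)[:2]
    print(n,p.round(4),np.hypot(*d),np.degrees(np.arctan2(d[1],d[0])),'side',q.round(4),np.hypot(*e),np.degrees(np.arctan2(e[1],e[0])))
```

```text
centre [ 0.55512225 -0.13153324  0.036     ] diam 0.22866070930425428 0.22758881055389585
monkey [ 0.504  -0.0924  0.085 ] 0.06436628104303783 142.59968563574145 side [ 0.504  -0.1054  0.09  ] 0.05742646528288967 152.94202552704152
rabbit [ 0.6087 -0.0992  0.085 ] 0.06258735813612196 31.130688877430714 side [ 0.6092 -0.1143  0.09  ] 0.05673522935744496 17.65050513719244
tort [ 0.547  -0.1856  0.085 ] 0.05468463808869008 -98.5205837879577 side [ 0.5437 -0.2128  0.09  ] 0.08207068970357326 -98.02165865993794
```

View pics/crop.png

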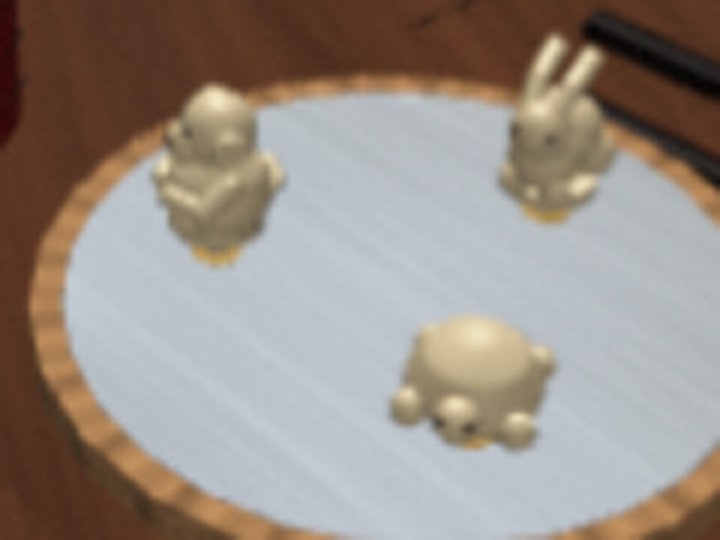

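The crop confirms it: ball head, round ear and muzzle at crop (215,115), long-eared rabbit at (550,120), domed tortoise at (475,360). Moving above the monkey at the safe height with the jaw closing.

>>> apply_moves([
  [[0.0237,-0.0203,0,0,0,0],[0.0237,-0.0203,0,0,0,0],[0.0237,-0.0203,0,0,0,0],[0.0237,-0.0203,0,0,0,0],[0.0237,-0.0203,0,0,0,0],[0.0237,-0.0203,0,0,0,0],[0.0237,-0.0203,0,0,0,0],[0.0237,-0.0203,0,0,0,0],[0.0237,-0.0203,0,0,0,0],[0.0237,-0.0203,0,0,0,0],[0.0237,-0.0203,0,0,0,0],[0.0237,-0.0203,0,0,0,0],[0.0237,-0.0203,0,0,0,0],[0.0237,-0.0203,0,0,0,0],[0.0237,-0.0203,0,0,0,0],[0.0237,-0.0203,0,0,0,0],[0,0,0,0,0,0],[0,0,0,0,0,0]],
], jaw=0, force=10)

```text
time_s: 2.4
eef_pos: [0.4766, -0.1503, 0.2498]
eef_rot: [-3.141, -0.001, 0.404]
force: [-0.0, -1.3, -0.6]
opening: 0.0006
grasp_force: 0.0
```

Run:
```python
from h import *
st=env.get_state();w=snapshot('wrist');save(w,'w1')
print({k:st[k] for k in('time_s','eef_pos','eef_rot','force','opening')})
C=cfw(w,st);print('cam',np.linalg.inv(C)[:3,3],w['fovy'])
for q in ['monkey','rabbit','tortoise']:
    print(q,[(round(d['confidence'],2),(np.array(d['extent'])*[560,420,560,420]).round().astype(int).tolist()) for d in models.look_for(q,w)])
print(proj(w,C,[.504,-.096,.095]),proj(w,C,[.555,-.1315,.036]))
```

```text
{'time_s': 2.4, 'eef_pos': array([ 0.47656075, -0.15030499,  0.24984864]), 'eef_rot': array([-3.14147487e+00, -5.21836171e-04,  4.03648870e-01]), 'force': array([-0.00596964, -1.3277509 , -0.61562818]), 'opening': 0.0006369095521539883}
cam [ 0.54625154 -0.11837355  0.38403993] 59.98548449700373
monkey [(0.7, [210, 106, 252, 158])]
rabbit [(0.65, [268, 2, 310, 42])]
tortoise [(0.89, [328, 102, 384, 155])]
[232.85509169 140.08100679] [296.88593031  97.26988373]
```

View pics/w1.png

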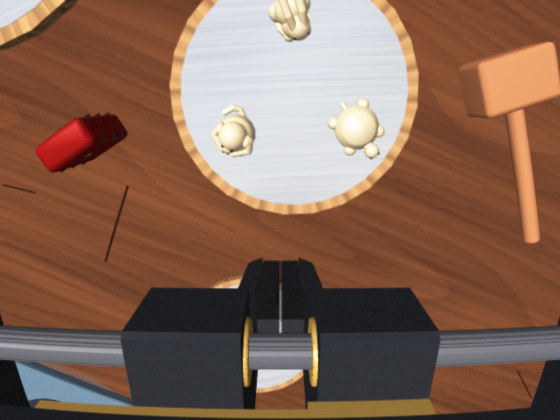

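The wrist view shows the monkey's ball head at about (232,134), the tortoise at (357,127) and the rabbit at (290,18). The prediction was (233,140), so I'll refine with this.

Run:
```python
from h import *
st=env.get_state();w=snapshot('wrist');C=cfw(w,st)
save(w,'w2',(190,90,280,180),6)
p=atz(w,C,(232,134),.083);print('head',p)
t=atz(w,C,(357,127),.065);print('tort',t)
# rim circle (outer top edge) from hand-read points
P=np.array([atz(w,C,u,.036) for u in ((171,85),(418,85),(295,213))])[:,:2]
A=2*(P[1:]-P[0]);b=(P[1:]**2).sum(1)-(P[0]**2).sum();c=np.linalg.solve(A,b)
print('c',c,'d',2*np.hypot(*(P[0]-c)),'r',np.hypot(*(p[:2]-c)),np.hypot(*(t[:2]-c)))
d=np.r_[.504,-.0925]
print('dist monkey-tort',np.hypot(*(p-t)[:2]))
e=R.from_euler('xyz',st['eef_rot']).as_matrix().T@(np.r_[p[:2],.12+.011]-st['eef_pos']);print('tool shift to tip z .12',e)
```

```text
head [ 0.5055071  -0.09618933  0.083     ]
tort [ 0.55051774 -0.19185247  0.065     ]
c [ 0.55545391 -0.13260633] d 0.228592202012842 r 0.06181328112282846 0.059451414455752895
dist monkey-tort 0.10572319088231344
tool shift to tip z .12 [ 0.05014937 -0.04116879  0.11864371]
```

View pics/w2.png

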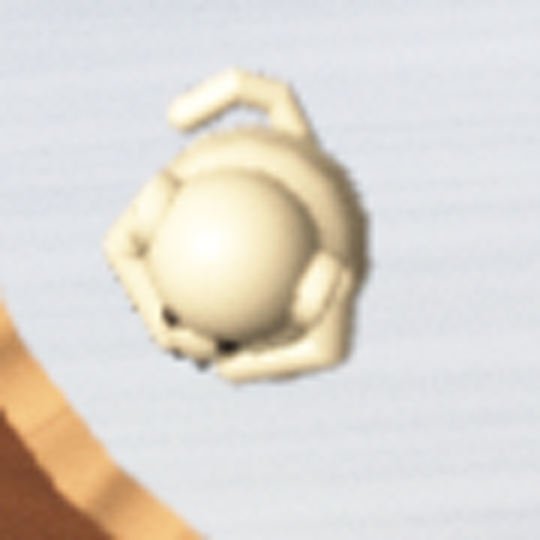

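The head centre is at crop (232,252), i.e. pixel (228.7,132), so the shift is about (0.0515, -0.0435).

>>> apply_moves([
  [[0.0103,-0.0087,0.005,0,0,0],[0.0103,-0.0087,0.01,0,0,0],[0.0103,-0.0087,0.02,0,0,0],[0.0103,-0.0087,0.025,0,0,0],[0.0103,-0.0087,0.025,0,0,0],[0,0,0.02,0,0,0],[0,0,0.014,0,0,0],[0,0,0,0,0,0],[0,0,0,0,0,0],[0,0,0,0,0,0]],
])

```text
time_s: 3.48
eef_pos: [0.5068, -0.0926, 0.1316]
eef_rot: [3.141, -0.001, 0.399]
force: [0.7, 0.7, 0.4]
opening: 0.0003
grasp_force: 0.0
```

Run:
```python
from h import *
st=env.get_state();w=snapshot('wrist');s=snapshot('side')
a=w['img'][100:400,130:430];b=cv2.resize(s['img'][215:315,240:370],None,fx=3,fy=3)
cv2.imwrite('pics/c3.png',np.hstack([a,b])[:,:,::-1])
print(st['eef_pos'],st['eef_rot'],st['force'])
C=cfw(w,st);R0=R.from_euler('xyz',st['eef_rot']).as_matrix()
print('tip px wrist',proj(w,C,st['eef_pos']+R0@[0,0,.011]),'side',proj(s,cfw(s),st['eef_pos']+R0@[0,0,.011]))
```

```text
[ 0.506828   -0.09260847  0.13158102] [ 3.14075519e+00 -8.93532480e-04  3.98622179e-01] [0.72150121 0.65623701 0.40882229]
tip px wrist [284.61269038 280.1200069 ] side [285.76899454 227.48759709]
```

View pics/c3.png

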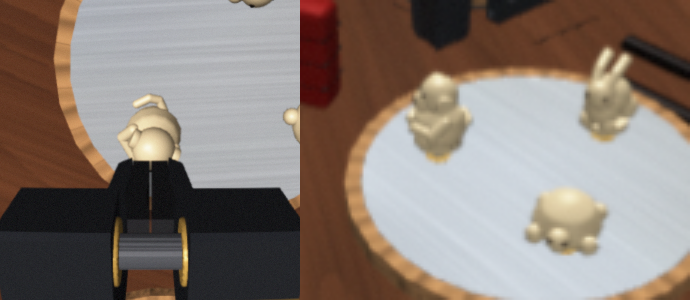

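Laterally centred (head and finger seam both at crop x≈151); in the side view the crown (285.7,239) lies under the tip (285.8,227). Descending.

>>> apply_moves([
  [[0,0,0.004,0,0,0],[0,0,0.004,0,0,0],[0,0,0.004,0,0,0],[0,0,0.004,0,0,0],[0,0,0.003,0,0,0],[0,0,0.003,0,0,0],[0,0,0.003,0,0,0],[0,0,0.003,0,0,0],[0,0,0.003,0,0,0],[0,0,0.002,0,0,0],[0,0,0,0,0,0],[0,0,0,0,0,0]],
])

```text
time_s: 4.58
eef_pos: [0.5063, -0.0918, 0.0975]
eef_rot: [-3.141, 0.0, 0.4]
force: [0.2, 0.4, 0.5]
opening: 0.0004
grasp_force: 0.0
```

>>> apply_moves([
  [[0,0,0.001,0,0,0],[0,0,0.001,0,0,0]],
])

```text
time_s: 4.75
eef_pos: [0.5064, -0.0918, 0.0958]
eef_rot: [3.141, -0.0, 0.4]
force: [-1.4, -0.2, 3.9]
opening: 0.0009
grasp_force: 1.8
```

Run:
```python
from h import *
st=env.get_state();w=snapshot('wrist');s=snapshot('side')
a=w['img'][100:400,130:430];b=cv2.resize(s['img'][215:315,240:370],None,fx=3,fy=3)
cv2.imwrite('pics/c4.png',np.hstack([a,b])[:,:,::-1])
print(st['eef_pos'],st['force'])
```

```text
[ 0.50642122 -0.09183515  0.09582512] [-1.38964452 -0.19368564  3.91813845]
```

View pics/c4.png

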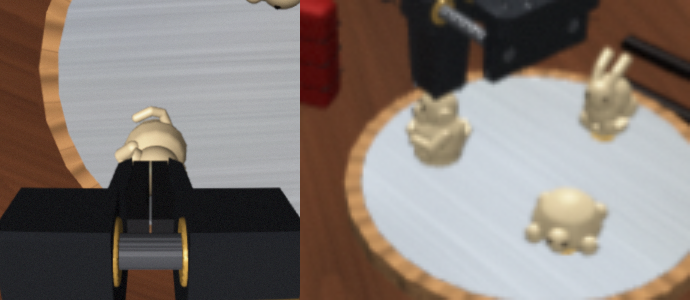

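The hand is on the head (crop 437,95), force about 4 N, and the pin is nearly out of sight. Continuing in small steps until it stops hard.

>>> apply_moves([
  [[0,0,0.001,0,0,0],[0,0,0.001,0,0,0],[0,0,0,0,0,0]],
])

```text
time_s: 5.1
eef_pos: [0.5065, -0.0919, 0.094]
eef_rot: [3.141, -0.0, 0.4]
force: [-2.2, 1.3, 6.7]
opening: 0.0005
grasp_force: 3.6
```

>>> apply_moves([
  [[0,0,0.001,0,0,0],[0,0,0.0005,0,0,0],[0,0,0,0,0,0]],
])

```text
time_s: 5.35
eef_pos: [0.5068, -0.0919, 0.0936]
eef_rot: [3.141, -0.0, 0.4]
force: [-5.8, 0.5, 19.7]
opening: 0.0008
grasp_force: 10.1
```

Hard stop: force jumped to 20 N with the tip at 0.083 m, which is plate plus 47 mm. Withdrawing straight up.

>>> apply_moves([
  [[0,0,-0.002,0,0,0],[0,0,-0.003,0,0,0],[0,0,-0.005,0,0,0],[0,0,-0.01,0,0,0],[0,0,-0.02,0,0,0],[0,0,-0.03,0,0,0],[0,0,-0.03,0,0,0],[0,0,-0.03,0,0,0],[-0.02,0,-0.02,0,0,0],[-0.03,0.01,0,0,0,0],[-0.02,0.02,0,0,0,0],[0,0,0,0,0,0],[0,0,0,0,0,0]],
])

```text
time_s: 6.43
eef_pos: [0.453, -0.1481, 0.2429]
eef_rot: [3.141, -0.0, 0.397]
force: [0.2, 0.3, -0.3]
opening: 0.0007
grasp_force: 0.0
```

Run:
```python
from h import *
st=env.get_state();w=snapshot('wrist');s=snapshot('side')
save(s,'c5',(250,225,370,315),6)
print(st['eef_pos'],st['force'])
C=cfw(s)
for z in (.083,.093): print(z,(proj(s,C,[.5055,-.094,z])-[250,225])*6)
for q in ['monkey','rabbit','tortoise']:
    print(q,[(round(d['confidence'],2),(np.array(d['extent'])*[560,420,560,420]).round().astype(int).tolist()) for d in models.look_for(q,s)])
```

```text
[ 0.45302655 -0.14809208  0.24288768] [ 0.17627264  0.33617587 -0.26942294]
0.083 [210.28976506 122.65333223]
0.093 [210.60580196  95.39562717]
monkey [(0.71, [275, 244, 294, 271])]
rabbit []
tortoise [(0.87, [314, 277, 344, 299]), (0.55, [277, 246, 299, 272])]
```

View pics/c5.png

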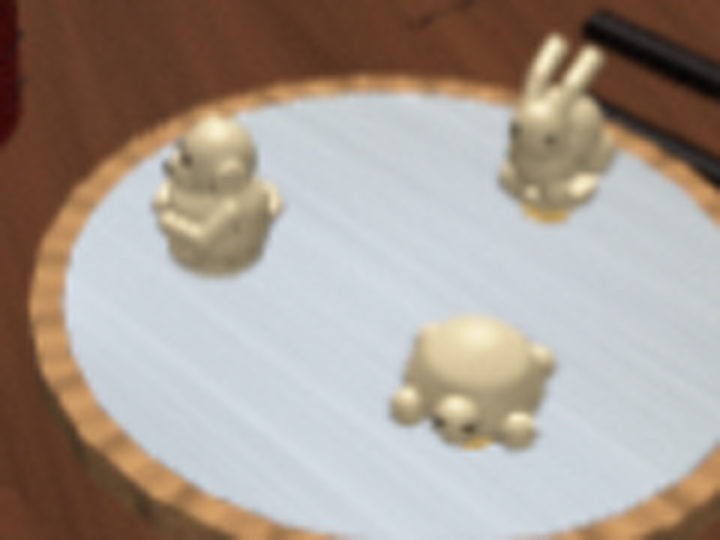

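The monkey's foot is down on the plate (crown at crop row 118, close to the 122 expected, socket ring hidden), and the rabbit and tortoise are unchanged.

```bash
python3 -c "
from cell import env
print(env.hand_in())"
```

```text
the job is handed in; nothing more can be done
None
```

I pressed the monkey down until its foot met the turntable plate (hard stop at about 20 N), drew the hand away clear of everything, and handed the job in at about 6.5 s; the rabbit and tortoise look unchanged in the last picture.

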